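# Uncap the rinsed sample jar and hold it over the light pad

## Task

The rinsed brown jar on the stirrer has to be looked at over the light pad: first lift the loose grey cap off the jar and set it squarely over the post of the blue cap stand, leaving the jar standing on the stirrer. Then lift the open jar off the stirrer, always upright, and hold it level and still over the middle of the light pad with its underside about 10 cm above the pad; finish while still holding it there, do not put it down. Leave everything else on the bench standing where it is.

Things in the scene. Friction and masses are not known exactly. Their poses are not given: they have to be found in the camera images.
- jar: Open-necked brown glass jar, to be held: straight round body 54 mm in diameter from its underside up to 74 mm, then a short shoulder and a 38 mm neck; 102 mm tall without the cap, about 0.2 kg. It stands upright on the steel disc of the stirrer. Origin: centre of its underside; z points up. 
- cap: Light grey ribbed cap lying loosely (not screwed) over the jar's neck: 54 mm outer diameter over the ribs (52 mm to grip), 26 mm tall, hollow from below: inner diameter 46 mm, inner depth 22 mm. About 30 g; it lifts straight off. Origin: centre of its lower rim, 80 mm above the jar's underside while on the jar; z points up. 
- stirrer: Fixed white and grey magnetic stirrer, 180 mm (x) x 130 mm (y), with a black top plate 60 mm above the bench carrying a thin steel disc; two grey knobs at its far end rise to 72 mm. Origin: centre of its underside on the bench; z points up. 
- stirrer_plate (a point): Centre of the stirrer's steel disc, 25 mm from the stirrer's centre along its own -x, on the top plate, 60 mm above the bench. The jar stands within about 10 mm of it.
- cap_stand: Fixed cap stand: round blue base, 100 mm across, 10 mm thick, with one upright white post in its middle, 36 mm across, top 42 mm above the bench, edge chamfered. The cap goes over the post open side down and rests with its inside on the post's top: its lower rim then hangs 20 mm above the bench, clear of the base. Origin: centre of the underside, on the bench; z points up. 
- light_pad: Fixed flat inspection light pad, 140 x 140 mm, 12 mm thick, black rim and bright white face. It and the cap stand lie one on each side of the stirrer, either way round. Origin: centre of its underside, on the bench; z points up. 
- pad_top (a point): Centre of the light pad's white upper face, 12 mm above the bench.
- amber_bottle: Bystander, not to be disturbed: large brown reagent bottle with a grey cap and paper label, 90 mm across, 180 mm tall. Origin: centre of its underside.
- clear_bottle: Bystander, not to be disturbed: clear glass bottle with a blue cap, 76 mm across, 150 mm tall. Origin: centre of its underside.
- vial: Bystander, not to be disturbed: small clear glass vial with a white lid, 40 mm across, 60 mm tall. Origin: centre of its underside.
- beaker: Bystander, not to be disturbed: small open glass beaker, 64 mm across, 70 mm tall. Origin: centre of its underside.
- adapter: Bystander, not to be disturbed: black power adapter, a block 50 x 75 mm, 34 mm tall. Origin: centre of its underside.
- spatula: Bystander, not to be disturbed: spatula with a wooden handle and steel blade, 180 x 30 mm, 12 mm tall, lying flat along its own x. Origin: middle of its length, on the bench.
Not all that is in view belongs to the job. What is shaped like the light_pad but green is not meant. Leave any orange look-alike of the cap alone.

How it is judged:
On the way, in this order (a step that is already met when the one before it is completed fails the run):
1. the cap rests level over the post of the cap stand, let go, with the jar still standing on the stirrer (horizontal distance between cap and cap_stand below 0.009 m and z of cap in the frame of cap_stand between 0.016 and 0.024 m and angle between cap's own z axis and vertical below 0.12 rad and contact force between the fingers and cap below 0.1 N and linear speed of cap below 0.03 m/s and horizontal distance between jar and stirrer_plate below 0.04 m and z of jar in the frame of stirrer_plate below 0.005 m and angle between jar's own z axis and vertical below 0.1 rad), for 0.2 s.
2. the jar is gripped and lifted upright, clear of the stirrer (height (world z) of jar above 0.08 m and angle between jar's own z axis and vertical below 0.25 rad and contact force between the fingers and jar above 0.5 N and contact force between jar and stirrer below 0.05 N), for 0.2 s.
At the end, for the whole second after the job is handed in: Jar still gripped, underside 70-140 mm above the pad face, within 35 mm of its centre, within 0.12 rad of upright, under 0.03 m/s and 0.15 rad/s, touching neither pad, stirrer nor cap; cap resting on the stand's post, let go, right way up, within 9 mm of centred and 0.12 rad of level (horizontal distance between cap and cap_stand below 0.009 m and z of cap in the frame of cap_stand between 0.016 and 0.024 m and angle between each of cap, jar's own z axis and vertical below 0.12 rad and contact force between the fingers and cap below 0.1 N and linear speed of each of cap, jar below 0.03 m/s and horizontal distance between jar and pad_top below 0.035 m and z of jar in the frame of pad_top between 0.07 and 0.14 m and angular speed of jar below 0.15 rad/s and contact force between the fingers and jar above 0.5 N and contact force between jar and light_pad below 0.05 N and contact force between jar and stirrer below 0.05 N and contact force between jar and cap below 0.05 N); the arm keeps its last pose, push and grip.
It fails at once if the jar is tipped by more than 0.5 rad (angle between jar's own z axis and vertical above 0.5 rad).
It fails at once if a bystander is moved by more than 30 mm (distance of any of amber_bottle, clear_bottle, vial, beaker, adapter, spatula from where it was at the start of the episode above 0.03 m).
It also fails if it takes over 53 s, if anything falls off the work surface, if the arm or the gripper's body presses on something with over 40 N, if the wrist force passes 120 N, or if a joint passes its speed limit or range.

## Robot

A 6-joint arm with a two-finger parallel gripper is mounted at the origin on the work surface. World frame = base frame: x ahead of the robot, y to its left, z up, the work surface at z = 0. Lengths are in m, angles in rad, forces in N, time in s.
With the tool pointing down it reaches from about 0.35 to 1 m from the base axis. Payload 7.1 kg.
Tool frame: the origin (TCP) lies midway between the tips of the shut fingers; the grasp point (between the pads) lies 19 mm behind it; z points along the fingers, y is the line along which they close (so a half turn about z gives the same grasp; the last joint's range is limited). The gripper opens to 85 mm and grips with 20 to 120 N. Pads are 22 mm wide; open, the fingers measure 114 mm over their backs; the gripper's body (76 mm by 85 mm) begins 54 mm behind the grasp point. The pads swing forward as they close: fully open they stand 13 mm farther back than shut.
Start: joints at [-1.19, 0.423, 1.63, -0, 1.089, -0.019], TCP at [0.243, -0.576, 0.231] pointing down, gripper open.
Joint ranges: [-3, 3], [-0.9, 2.11], [0.09, 2.58], [-1.31, 4.45], [0.11, 2.69], [-2.54, 2.54]. Speed limits (rad/s): [2.39, 2.39, 3.01, 3.14, 3.14, 3.14].

## Interface

Orientations are given as a rotation vector (axis times angle).
In Python, from cell import robot, optics gives the robot as it stands. The module is installed in compiled form; this text tells all that it offers.
- The arm moves only by the tool drive_tool, never from a script. Its argument "rows" is a list of rows, each a list of 5 numbers: the shift along the tool's x, y, z in mm, then the turn about the tool's z in rad, then the gripper command: -1 is shut, 1 is fully open, values between are in proportion. A call has 1 to 20 rows; each row shifts and turns the commanded pose from where the row before left it, along the tool's axes as they then stand; what a row does not reach is not made up. A row lasts 1/8 s, in which the tool goes at most 62.5 mm and 10.7 degrees, less where a joint would pass 70% of its speed; a pose out of reach is approached as far as the arm can. A call with a gripper value outside its range is refused whole. The fingers move at their own pace and stop on an object; "newtons" is the grip in N (left out, the last holds). Time passes only in rows, so rows that do not move let the fingers close. It gives the time, the measured TCP pose, the force, the opening and the grip force at its end, in the units of the state.
- robot.get_obs(): the state, without advancing time (a new reading comes with each control period).
- optics.capture(name): name is "scene" or "top"; returns a dict with "image" (480x640x3 uint8, red, green, blue), "vertical_fov" (degrees; the focal length in pixels is half the picture's height over the tangent of half this angle, whatever the lens; pixels are square), "cx", "cy" (the principal point, pixels), "origin" and "orientation" of the camera in the world. Camera axes: x right, y down, z forward; pixel columns grow to the right and rows downward; lengths in m; the calibration is good to about 2 mm. A picture is of the moment at which its call begins. There is no depth.
- robot.close_job(): hands the job in; it is judged then, once.
Trained networks look in a picture, given as the dict that the camera call returned (one of the last four; its "shot" number tells which), for a name from the list of things; names that differ only in an ending like _2 or _b are one class to them, and where a whole thing is asked for, a point or a joint stands for the part that bears it (a point fixed in the world has none). Each returns a list of dicts, best first, with "p" (0 to 1); they miss things now and then, are a little off and sometimes report something else, mostly with a low value. They report only what shows in the picture. A call takes as long as a camera call. They do not tell look-alikes from the thing itself.
- optics.silhouettes(query, picture): "pixels" (480x640 bool, what is visible of it) and "box" ([left, top, right, bottom] in pixels, round what is visible of it).
- optics.mark_of(query, picture): "xy" ([column, row] in pixels: a listed point, or the origin of a listed thing).
The state is a dict: "t": time; "q": joint angles; "joint_velocities": joint speeds; "tau": joint torques, N m; "position": TCP position; "tcp_rot": TCP orientation; "wrist_force": force on the tool from outside, world axes, zero at the start; "wrist_torque": the same for the moment, N m; "width": opening from 0.0 (shut) to 1.0 (fully open); "finger_force": force on a finger pad.
Only numpy, scipy, OpenCV 4.12 (cv2) and the standard library are available. Lean on these libraries where they do the work, as an engineer would, in place of code of your own. Each camera call takes 0.05 s, during which the arm holds its last target. There are 200 camera calls.

## Working session

There is one attempt and no reset: what is moved stays moved. The work goes in short steps, Python scripts to look and compute and a tool call to move; the robot and the scene stay as the last step left them, time stands still between calls to the robot, and variables do not carry over. Pictures are saved under pics/ and viewed, at most 10 in all, crops included, and the job is handed in when it is done.

Besides the shell and the picture viewer there is one more tool, called after ">>>" in YAML: its name, and indented under it one key for each argument. drive_tool: Moves the arm, as the interface text tells. Its arguments: {"type":"object","properties":{"rows":{"type":"array","items":{"type":"array","items":{"type":"number"}}},"newtons":{"type":"number"}},"required":["rows"]}

```bash
mkdir -p pics; cat > h.py <<'E'
import numpy as np, cv2
from scipy.spatial.transform import Rotation as R
from cell import robot, optics
def ray(p,uv):
    f=240/np.tan(np.radians(p["vertical_fov"])/2)
    o=np.array(p["orientation"],float)
    M=R.from_rotvec(o).as_matrix() if o.shape==(3,) else (R.from_quat(o).as_matrix() if o.shape==(4,) else o)
    return np.array(p["origin"]), M@np.array([(uv[0]-p["cx"])/f,(uv[1]-p["cy"])/f,1])
def at(p,uv,z):
    o,d=ray(p,uv); return (o+d*(z-o[2])/d[2]).round(4)
def tri(p1,u1,p2,u2):
    A=[];b=[]
    for p,u in((p1,u1),(p2,u2)):
        o,d=ray(p,u); d/=np.linalg.norm(d); P=np.eye(3)-np.outer(d,d); A.append(P);b.append(P@o)
    return np.linalg.lstsq(np.vstack(A),np.hstack(b),rcond=None)[0].round(4)
def save(p,n): cv2.imwrite(f"pics/{n}.png",p["image"][:,:,::-1])
E
python3 - <<'E'
from h import *
P={n:optics.capture(n) for n in("scene","top")}
for n,p in P.items():
    save(p,n+"0"); print(n,p["vertical_fov"],p["cx"],p["cy"],p["origin"],p["orientation"])
zs=dict(jar=0.06,cap=.14,stirrer=0,stirrer_plate=.06,cap_stand=0,light_pad=0,pad_top=.012,amber_bottle=0,clear_bottle=0,vial=0,beaker=0,adapter=0,spatula=0)
for q,z in zs.items():
    for n,p in P.items():
        print(q,n,[(round(m["p"],2),np.round(m["xy"]).tolist(),at(p,m["xy"],z)[:2].tolist()) for m in optics.mark_of(q,p)[:3]])
s=robot.get_obs();print(s["t"],s["position"],s["tcp_rot"])
E
```

```text
scene 43.393449114982 320.69013446389414 237.88457222699182 [ 1.38697109 -0.26099     0.8988402 ] [-1.90611272 -1.33187416  0.62122087]
top 47.064056395947276 313.2996618433184 235.30418776601323 [0.27962464 0.09987045 1.25581733] [-2.15513008  2.09666192 -0.20709933]
jar scene [(0.88, [301.0, 287.0], [0.5485, 0.0234])]
jar top [(0.58, [345.0, 220.0], [0.5444, 0.0245]), (0.41, [342.0, 216.0], [0.5514, 0.0315])]
cap scene [(0.83, [302.0, 255.0], [0.5441, 0.0289]), (0.82, [241.0, 315.0], [0.6585, -0.1242]), (0.67, [148.0, 427.0], [0.8292, -0.3052])]
cap top [(0.8, [343.0, 209.0], [0.548, 0.0355]), (0.8, [397.0, 234.0], [0.4993, -0.0775]), (0.42, [342.0, 214.0], [0.5388, 0.0362])]
stirrer scene [(0.89, [307.0, 314.0], [0.5675, 0.03]), (0.26, [395.0, 255.0], [0.46, 0.2839])]
stirrer top [(0.71, [341.0, 214.0], [0.5707, 0.0314]), (0.5, [477.0, 248.0], [0.4988, -0.2842])]
stirrer_plate scene [(0.75, [302.0, 289.0], [0.5525, 0.0242])]
stirrer_plate top [(0.58, [344.0, 216.0], [0.5513, 0.0279])]
cap_stand scene [(0.75, [152.0, 328.0], [0.499, -0.275])]
cap_stand top [(0.77, [479.0, 251.0], [
[... 661 characters left out ...]
, [0.7267, -0.3077])]
clear_bottle top [(0.91, [483.0, 154.0], [0.7285, -0.3059])]
vial scene [(0.59, [396.0, 349.0], [0.7145, 0.1609])]
vial top [(0.69, [284.0, 149.0], [0.7253, 0.1699])]
beaker scene [(0.65, [233.0, 401.0], [0.7238, -0.1652])]
beaker top [(0.6, [421.0, 155.0], [0.7216, -0.1575]), (0.23, [223.0, 256.0], [0.4635, 0.2999])]
adapter scene [(0.67, [271.0, 264.0], [0.3933, 0.0063])]
adapter top [(0.87, [356.0, 287.0], [0.4012, -0.005])]
spatula scene [(0.74, [480.0, 254.0], [0.5234, 0.4702]), (0.68, [151.0, 330.0], [0.5046, -0.2762])]
spatula top [(0.86, [154.0, 230.0], [0.5202, 0.4649])]
1.4 [ 0.24325067 -0.57568372  0.23130661] [-3.07902110e+00 -6.23809749e-01  3.64008248e-05]
```

View pics/scene0.png

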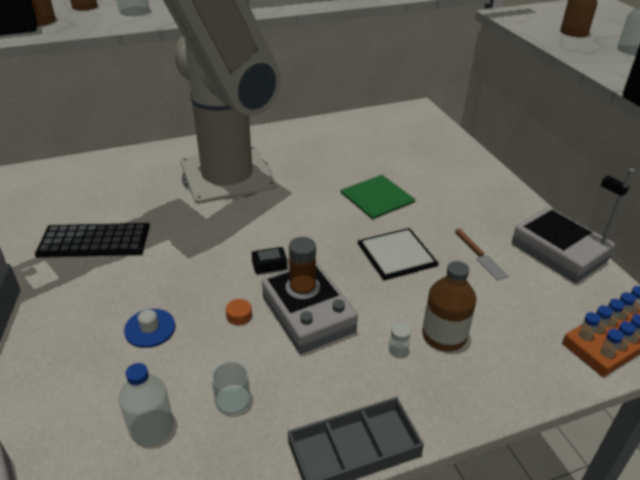

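View pics/top0.png

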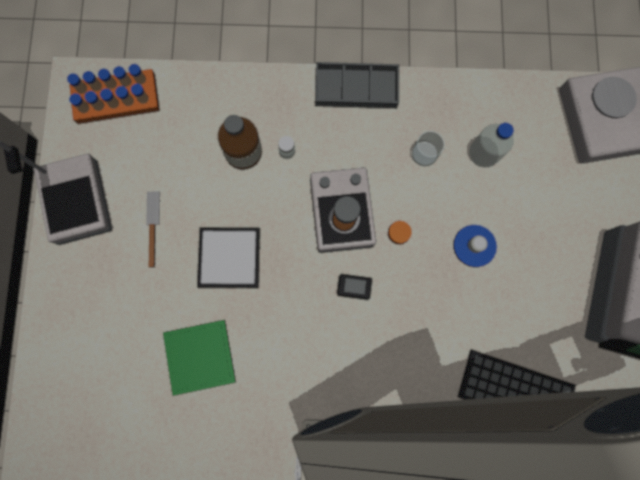

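```bash
python3 - <<'E'
import cv2
a=cv2.imread("pics/scene0.png"); cv2.imwrite("pics/crop0.png",cv2.resize(a[160:360,100:440],None,fx=2.3,fy=2.3,interpolation=cv2.INTER_CUBIC))
E
```

```text
(no output)
```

View pics/crop0.png

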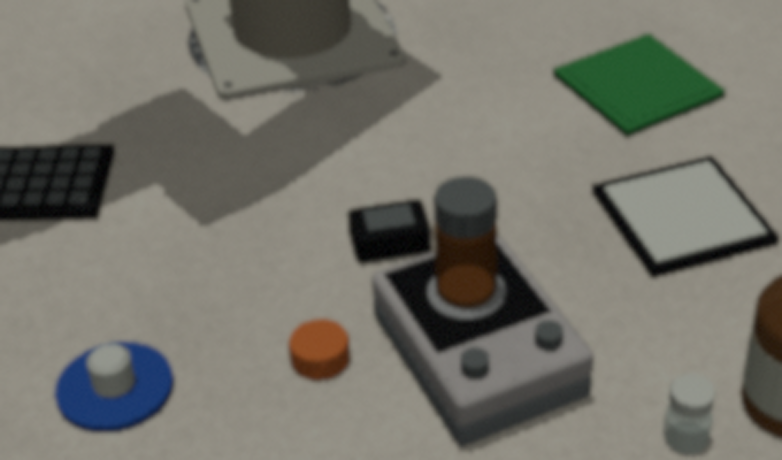

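The three views agree:

- **Cap:** the grey one is on the jar at scene (302,250). The orange one at (239,311) is the look-alike.
- **Stand:** the blue stand is at (150,327), with a bare white post.
- **Light pad:** it is the white-faced one at (396,253). The green one at (377,195) isn't meant.

Next I refine the cap, stand and jar positions by fitting cylinders to their silhouettes.

```bash
cat >> h.py <<'E'
def proj(p,X):
    f=240/np.tan(np.radians(p["vertical_fov"])/2); o=np.array(p["orientation"],float)
    M=R.from_rotvec(o).as_matrix()
    c=(X-np.array(p["origin"]))@M; return np.c_[c[:,0]/c[:,2]*f+p["cx"],c[:,1]/c[:,2]*f+p["cy"]]
def cyl(p,x,y,r,z0,z1):
    t=np.linspace(0,2*np.pi,48)
    X=np.vstack([np.c_[x+r*np.cos(t),y+r*np.sin(t),t*0+z] for z in(z0,z1)])
    h=cv2.convexHull(proj(p,X).astype(np.float32)); m=np.zeros((480,640),np.uint8)
    cv2.fillConvexPoly(m,np.round(h*16).astype(np.int32),1,shift=4); return m>0
def fit(p,q,near,r,z0,z1):
    from scipy.optimize import minimize
    best=max(optics.silhouettes(q,p),key=lambda s:(s["pixels"]&cyl(p,*near,r,z0,z1)).sum()/(s["pixels"]|cyl(p,*near,r,z0,z1)).sum())
    S=best["pixels"]
    g=lambda v:-(S&cyl(p,*v,r,z0,z1)).sum()/(S|cyl(p,*v,r,z0,z1)).sum()
    s=minimize(g,near,method="Nelder-Mead",options=dict(initial_simplex=np.array(near)+np.array([[0,0],[.012,0],[0,.012]])))
    return s.x.round(4).tolist(),round(-s.fun,3),round(best["p"],2)
E
python3 - <<'E'
from h import *
for n in("scene","top"):
    p=optics.capture(n)
    print(n,"cap",fit(p,"cap",[.547,.03],.027,.14,.166))
    print(n,"jar",fit(p,"jar",[.547,.027],.027,.06,.136))
    print(n,"stand",fit(p,"cap_stand",[.497,-.282],.05,0,.01))
    # colour checks
    hsv=cv2.cvtColor(p["image"],cv2.COLOR_RGB2HSV)
    b=cv2.inRange(hsv,(105,150,60),(130,255,255)); k,l,st,c=cv2.connectedComponentsWithStats(b)
    m=[i for i in range(1,k) if st[i,4]>500]
    for i in m:
        cnt=np.vstack(cv2.findContours((l==i).astype(np.uint8),0,1)[0]); e=cv2.fitEllipse(cv2.convexHull(cnt)); print("blue",e[0],at(p,e[0],.01))
    s=max(optics.silhouettes("light_pad",p),key=lambda s:p["image"][s["pixels"]].mean())
    ys,xs=np.nonzero(s["pixels"]); print("pad",at(p,((cv2.minAreaRect(np.c_[xs,ys].astype(np.float32)))[0]),.012), xs.mean(),ys.mean(),at(p,(xs.mean(),ys.mean()),.008))
E
```

```text
scene cap ([0.5381, 0.029], np.float64(0.879), 0.66)
scene jar ([0.5485, 0.0252], np.float64(0.667), 0.56)
scene stand ([0.4986, -0.2779], np.float64(0.924), 0.86)
blue (613.1400756835938, 306.2230224609375) [0.7708 0.6346 0.01  ]
blue (149.2781982421875, 327.90911865234375) [ 0.5077 -0.279   0.01  ]
pad [0.4663 0.2854 0.012 ] 396.78812922614577 253.2374154770849 [0.4631 0.2854 0.008 ]
top cap ([0.5439, 0.0276], np.float64(0.839), 0.85)
top jar ([0.5237, 0.0324], np.float64(0.253), 0.76)
top stand ([0.5038, -0.2796], np.float64(0.953), 0.81)
blue (474.6207580566406, 245.4041748046875) [ 0.503  -0.2768  0.01  ]
pad [0.459  0.2863 0.012 ] 228.74277854195324 257.72462173314995 [0.4589 0.2863 0.008 ]
```

>>> drive_tool:
  rows:
    - [0, 0, 0, 0.1333, 1]
    - [0, 0, 0, 0.1333, 1]
    - [0, 0, 0, 0.1333, 1]
    - [25, -50, 0, 0, 1]
    - [25, -50, 0, 0, 1]
    - [25, -50, 0, 0, 1]
    - [25, -50, 0, 0, 1]
    - [25, -50, 0, 0, 1]
    - [25, -50, 0, 0, 1]
    - [25, -50, 0, 0, 1]
    - [25, -50, 0, 0, 1]
    - [25, -50, 0, 0, 1]
    - [25, -50, 0, 0, 1]
    - [25, -50, 0, 0, 1]
    - [25, -54, 0, 0, 1]
    - [0, 0, 0, 0, 1]
    - [0, 0, 0, 0, 1]
  newtons: 30

```text
t: 4.03
position: [0.543, 0.0283, 0.2311]
tcp_rot: [3.141, 0.001, -0.001]
wrist_force: [0.2, 0.3, -0.8]
width: 1.001
finger_force: 0.0
```

```bash
python3 - <<'E'
from h import *
P={}
for n in("scene","top"):
    p=P[n]=optics.capture(n); 
    for q,a in(("cap",([.543,.028],.027,.14,.166)),):
        try: print(n,q,fit(p,q,*a))
        except Exception as e: print(e)
    print([(round(m["p"],2),np.round(m["xy"]).tolist(),at(p,m["xy"],.14)) for m in optics.mark_of("cap",p)[:3]])
s=robot.get_obs(); print(s["t"],s["position"],s["tcp_rot"],s["q"])
X=np.array([s["position"]]); print([proj(p,X) for p in P.values()])
cv2.imwrite("pics/c1.png",np.hstack([cv2.resize(p["image"][u-80:u+80,v-80:v+80,::-1],None,fx=2.5,fy=2.5) for p,u,v in((P["scene"],230,305),(P["top"],215,343))]))
E
```

```text
scene cap ([0.5383, 0.0308], np.float64(0.794), 0.61)
[(0.78, [241.0, 316.0], array([ 0.6623, -0.1246,  0.14  ])), (0.62, [303.0, 255.0], array([0.5452, 0.0304, 0.14  ]))]
max() iterable argument is empty
[]
4.325 [0.54312801 0.02729507 0.23144756] [ 3.14154729e+00 -2.70720708e-03  9.44077191e-05] [ 2.83542471e-02  3.04408201e-01  1.81008126e+00 -5.36725535e-05
  1.02704441e+00  1.60090183e+00]
[array([[301.29935966, 217.30417883]]), array([[349.87449704, 200.89033223]])]
```

View pics/c1.png

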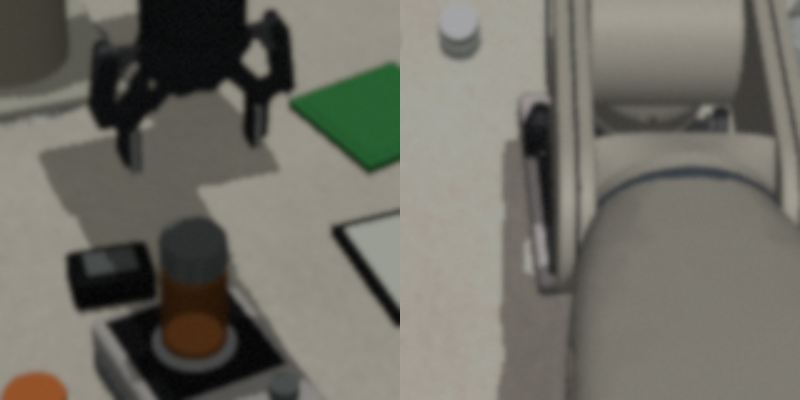

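The scene crop shows the open fingers straddling the grey cap line (crop x of about 130 and 257, cap at 193), so I go down and grip.

>>> drive_tool:
  rows:
    - [0, -1, 30, 0, 1]
    - [0, 0, 30, 0, 1]
    - [0, 0, 20, 0, 1]
    - [0, 0, 16, 0, 1]
    - [0, 0, 0, 0, 1]
    - [0, 0, 0, 0, -1]
    - [0, 0, 0, 0, -1]
    - [0, 0, 0, 0, -1]
    - [0, 0, 0, 0, -1]
    - [0, 0, 0, 0, -1]
    - [0, 0, 0, 0, -1]
    - [0, 0, 0, 0, -1]
    - [0, 0, 0, 0, -1]
  newtons: 25

```text
t: 5.95
position: [0.544, 0.0293, 0.1363]
tcp_rot: [3.142, -0.0, 0.003]
wrist_force: [-2.5, -0.5, 7.1]
width: 0.598
finger_force: 26.0
```

>>> drive_tool:
  rows:
    - [0, 0, -5, 0, -1]
    - [0, 0, -10, 0, -1]
    - [0, 0, -15, 0, -1]
    - [0, 0, -25, 0, -1]
    - [0, 0, -30, 0, -1]
    - [0, 0, 0, 0, -1]

```text
t: 6.7
position: [0.5451, 0.0294, 0.2234]
tcp_rot: [-3.141, 0.0, -0.009]
wrist_force: [-0.5, -0.0, 0.4]
width: 0.594
finger_force: 26.1
```

```bash
python3 - <<'E'
from h import *
p=optics.capture("scene"); s=robot.get_obs(); print(s["position"],s["width"],s["finger_force"],s["wrist_force"])
for q in("cap","jar"): print(q,[(round(m["p"],2),np.round(m["xy"]).tolist(),at(p,m["xy"],.06)) for m in optics.mark_of(q,p)[:3]])
cv2.imwrite("pics/c2.png",cv2.resize(p["image"][140:340,200:440,::-1],None,fx=2.5,fy=2.5))
E
```

```text
[0.54405781 0.02929909 0.22183476] 0.5991519049451881 26.136880960548297 [-0.31431015  0.40652027 -0.18172608]
cap [(0.85, [302.0, 219.0], array([0.3327, 0.0997, 0.06  ])), (0.6, [241.0, 315.0], array([ 0.5816, -0.1083,  0.06  ]))]
jar [(0.81, [302.0, 284.0], array([0.5399, 0.0279, 0.06  ]))]
```

View pics/c2.png

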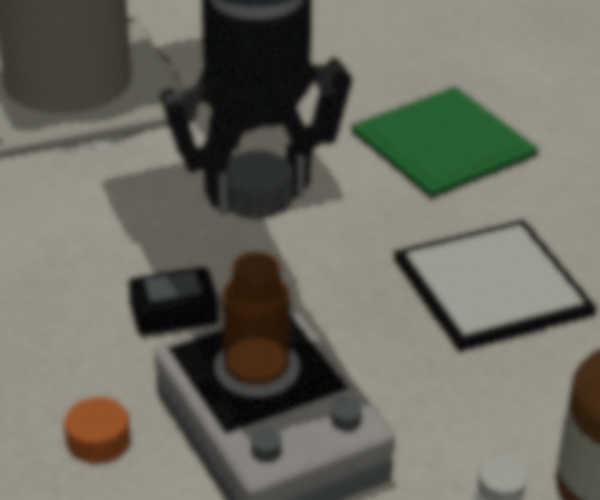

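The cap is in the gripper at crop (258,185), level, and the open jar stands undisturbed on the disc. Now I carry the cap to the stand.

>>> drive_tool:
  rows:
    - [-5, 40, 0, 0, -1]
    - [-6, 45, 0, 0, -1]
    - [-6, 45, 0, 0, -1]
    - [-6, 45, 0, 0, -1]
    - [-6, 45, 0, 0, -1]
    - [-6, 45, 0, 0, -1]
    - [-6, 42, 0, 0, -1]
    - [0, 0, 40, 0, -1]
    - [0, 0, 50, 0, -1]
    - [0, 0, 40, 0, -1]
    - [0, 0, 10, 0, -1]
    - [0, 0, 0, 0, -1]
    - [0, 0, 0, 0, -1]

```text
t: 8.48
position: [0.5033, -0.2782, 0.0817]
tcp_rot: [3.14, -0.0, 0.003]
wrist_force: [-0.7, -0.5, -0.3]
width: 0.591
finger_force: 26.3
```

```bash
python3 - <<'E'
from h import *
s=robot.get_obs(); t=s["position"]; print(t,s["width"],s["finger_force"])
z=t[2]+.004
for n in("scene","top"):
    p=optics.capture(n)
    print(n,[(round(m["p"],2),np.round(m["xy"],1).tolist(),at(p,m["xy"],z)) for m in optics.mark_of("cap",p)[:3]])
    try: print(fit(p,"cap",[t[0],t[1]],.027,z,z+.026)); print("stand",fit(p,"cap_stand",[.503,-.278],.05,0,.01))
    except Exception as e: print(e)
    if n=="scene": cv2.imwrite("pics/c3.png",cv2.resize(p["image"][240:380,60:250,::-1],None,fx=4,fy=4))
    hsv=cv2.cvtColor(p["image"],cv2.COLOR_RGB2HSV)
    b=cv2.inRange(hsv,(105,150,60),(130,255,255)); k,l,st,c=cv2.connectedComponentsWithStats(b)
    for i in range(1,k):
        if st[i,4]>400:
            cnt=np.vstack(cv2.findContours((l==i).astype(np.uint8),0,1)[0]); e=cv2.fitEllipse(cv2.convexHull(cnt)); print("blue",e,at(p,e[0],.007))
E
```

```text
[ 0.50330587 -0.27822503  0.08174481] 0.5907181750139465 26.34633170440793
scene [(0.69, [142.7, 301.0], array([ 0.5091, -0.2793,  0.0857])), (0.68, [306.0, 317.4], array([ 0.6535, -0.0025,  0.0857])), (0.66, [239.3, 314.5], array([ 0.6048, -0.1164,  0.0857]))]
([0.4991, -0.2766], np.float64(0.79), 0.77)
stand ([0.4985, -0.278], np.float64(0.893), 0.74)
blue ((613.4826049804688, 305.8604736328125), (15.431290626525879, 69.18970489501953), 59.64437484741211) [0.7681 0.6391 0.007 ]
blue ((149.3744354248047, 327.9195251464844), (35.40308380126953, 50.1347770690918), 73.38749694824219) [ 0.5048 -0.2789  0.007 ]
top [(0.68, [400.1, 231.2], array([ 0.5161, -0.0929,  0.0857]))]
([0.5033, -0.2782], np.float64(-0.0), 0.63)
max() iterable argument is empty
```

View pics/c3.png

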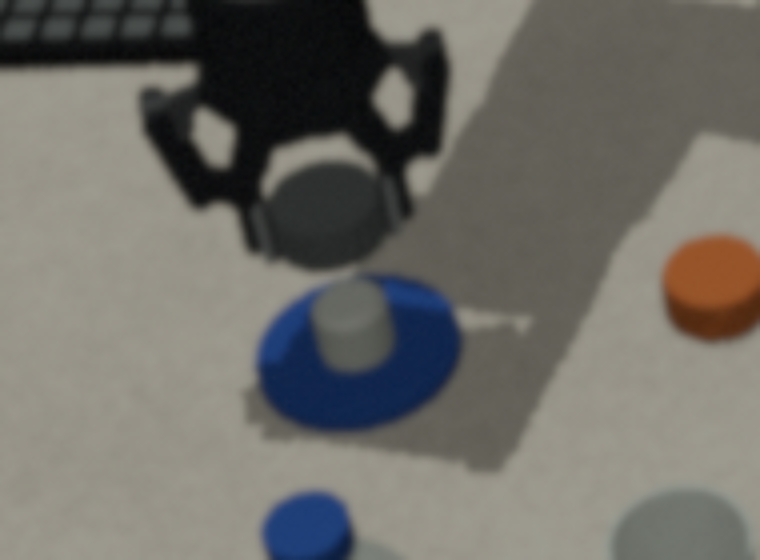

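The held cap fits to (0.499,-0.277) and the stand to (0.499,-0.278) in the same view. The crop shows the cap level above the bare post at (352,320), so I lower it.

>>> drive_tool:
  rows:
    - [0, 1, 12, 0, -1]
    - [0, 0, 12, 0, -1]
    - [0, 0, 12, 0, -1]
    - [0, 0, 10, 0, -1]
    - [0, 0, 10, 0, -1]
    - [0, 0, 8, 0, -1]
    - [0, 0, 0, 0, -1]

```text
t: 9.75
position: [0.5024, -0.2787, 0.0159]
tcp_rot: [-3.142, 0.0, 0.0]
wrist_force: [-0.6, -0.2, -0.7]
width: 0.597
finger_force: 26.1
```

>>> drive_tool:
  rows:
    - [0, 0, 1, 0, -1]
    - [0, 0, 0, 0, 0.4]
    - [0, 0, 0, 0, 0.6]
    - [0, 0, 0, 0, 1]
    - [0, 0, 0, 0, 1]
    - [0, 0, 0, 0, 1]
    - [0, 0, 0, 0, 1]
    - [0, 0, -15, 0, 1]
    - [0, 0, -25, 0, 1]
    - [0, 0, -40, 0, 1]
    - [0, 0, -60, 0, 1]
    - [0, 0, -55, 0, 1]
    - [0, 0, 0, 0, 1]

```text
t: 11.38
position: [0.505, -0.2802, 0.2164]
tcp_rot: [3.136, -0.0, 0.014]
wrist_force: [0.9, -0.9, -0.6]
width: 1.001
finger_force: 0.0
```

```bash
python3 - <<'E'
from h import *
s=robot.get_obs(); print(s["t"],s["position"],s["width"])
p=optics.capture("scene")
print("cap",fit(p,"cap",[.499,-.278],.027,.02,.046),"stand",fit(p,"cap_stand",[.503,-.278],.05,0,.01))
print("jar",[(round(m["p"],2),np.round(m["xy"],1).tolist(),at(p,m["xy"],.06)) for m in optics.mark_of("jar",p)[:3]],fit(p,"jar",[.543,.028],.027,.06,.138))
q=optics.capture("top")
print("jar",[(round(m["p"],2),np.round(m["xy"],1).tolist(),at(q,m["xy"],.06)) for m in optics.mark_of("jar",q)[:3]])
cv2.imwrite("pics/c4.png",cv2.resize(p["image"][220:360,80:360,::-1],None,fx=2.8,fy=2.8))
E
```

```text
11.375 [ 0.50496346 -0.28023054  0.21636034] 1.0005022131973051Traceback (most recent call last):
  File "<stdin>", line 4, in <module>
  File "h.py", line 28, in fit
    best=max(optics.silhouettes(q,p),key=lambda s:(s["pixels"]&cyl(p,*near,r,z0,z1)).sum()/(s["pixels"]|cyl(p,*near,r,z0,z1)).sum())
ValueError: max() iterable argument is empty
```

```bash
python3 - <<'E'
from h import *
p=optics.capture("scene")
cv2.imwrite("pics/c4.png",cv2.resize(p["image"][220:360,80:360,::-1],None,fx=2.8,fy=2.8))
q=optics.capture("top")
for n,a in(("cap",([.499,-.278],.027,.02,.046)),("cap_stand",([.503,-.278],.05,0,.01)),("jar",([.543,.028],.027,.06,.138))):
    try: print(n,fit(p,n,*a))
    except ValueError: print(n,"none")
print("cap",[(round(m["p"],2),np.round(m["xy"],1).tolist(),at(p,m["xy"],.02)) for m in optics.mark_of("cap",p)[:3]])
for c in(p,q): print("jar",[(round(m["p"],2),np.round(m["xy"],1).tolist(),at(c,m["xy"],.06)) for m in optics.mark_of("jar",c)[:3]])
E
```

```text
cap ([0.4965, -0.2802], np.float64(0.87), 0.76)
cap_stand ([0.4982, -0.2779], np.float64(0.603), 0.86)
jar ([0.5373, 0.0297], np.float64(0.873), 0.74)
cap [(0.9, [150.0, 321.9], array([ 0.5019, -0.2752,  0.02  ])), (0.87, [236.7, 315.9], array([ 0.5436, -0.1106,  0.02  ])), (0.6, [304.1, 287.7], array([0.5118, 0.0432, 0.02  ]))]
jar [(0.69, [304.1, 286.8], array([0.5491, 0.0302, 0.06  ]))]
jar [(0.84, [343.4, 220.2], array([0.5426, 0.0289, 0.06  ]))]
```

View pics/c4.png

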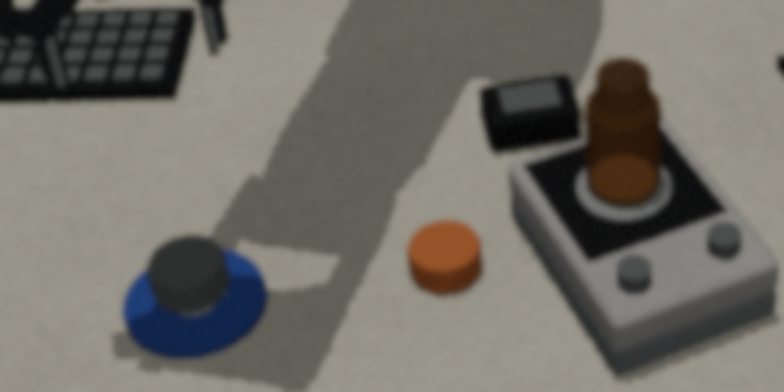

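The cap sits level over the post at crop (190,275) and the jar is upright at (622,135). Now the jar.

>>> drive_tool:
  rows:
    - [5, -40, 0, 0, 1]
    - [6, -45, 0, 0, 1]
    - [6, -45, 0, 0, 1]
    - [6, -45, 0, 0, 1]
    - [6, -45, 0, 0, 1]
    - [6, -45, 0, 0, 1]
    - [5, -43, 0, 0, 1]
    - [0, 0, 0, 0, 1]
    - [0, 0, 30, 0, 1]
    - [0, 0, 30, 0, 1]
    - [0, 0, 25, 0, 1]
    - [0, 0, 18, 0, 1]
    - [0, 0, 10, 0, 1]
    - [0, 0, 0, 0, 1]
    - [0, 0, 0, 0, 1]

```text
t: 13.8
position: [0.543, 0.0292, 0.098]
tcp_rot: [-3.142, 0.0, -0.002]
wrist_force: [0.1, -0.2, 1.0]
width: 1.003
finger_force: 0.0
```

>>> drive_tool:
  rows:
    - [0, 0, 0, 0, -1]
    - [0, 0, 0, 0, -1]
    - [0, 0, 0, 0, -1]
    - [0, 0, 0, 0, -1]
    - [0, 0, 0, 0, -1]
    - [0, 0, 0, 0, -1]
    - [0, 0, 0, 0, -1]
    - [0, 0, -5, 0, -1]
    - [0, 0, -10, 0, -1]
    - [0, 0, -15, 0, -1]
    - [0, 0, -20, 0, -1]
    - [0, 0, -10, 0, -1]
    - [0, 0, 0, 0, -1]
    - [0, 0, 0, 0, -1]
  newtons: 40

```text
t: 15.55
position: [0.5419, 0.0293, 0.1569]
tcp_rot: [-3.142, 0.0, 0.001]
wrist_force: [-0.0, 0.2, -1.6]
width: 0.624
finger_force: 42.3
```

```bash
python3 - <<'E'
from h import *
s=robot.get_obs(); print(s["t"],s["position"],s["width"],s["finger_force"],s["wrist_force"])
p=optics.capture("scene")
cv2.imwrite("pics/c5.png",cv2.resize(p["image"][140:340,200:440,::-1],None,fx=2.5,fy=2.5))
E
```

```text
15.55 [0.54194041 0.02929344 0.15693797] 0.6242970080274041 42.31266975402832 [-0.03618375  0.2338284  -1.63073794]
```

View pics/c5.png

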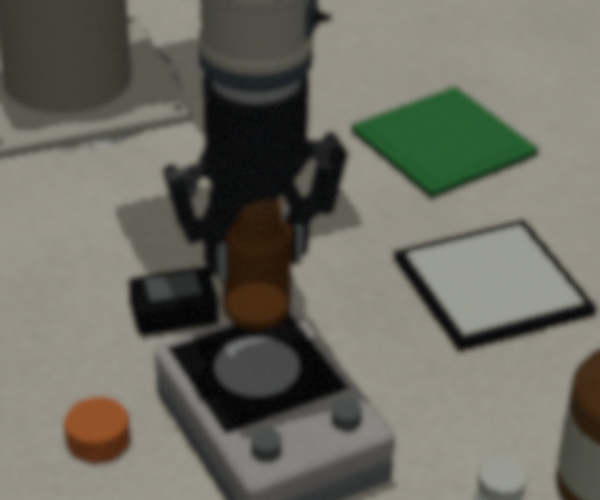

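The jar is upright in the gripper and clear of the disc. I carry it to the white pad at (0.462, 0.286).

>>> drive_tool:
  rows:
    - [-3, -9, 0, 0, -1]
    - [-6, -19, 0, 0, -1]
    - [-8, -26, 0, 0, -1]
    - [-10, -33, 0, 0, -1]
    - [-11, -35, 0, 0, -1]
    - [-11, -35, 0, 0, -1]
    - [-11, -35, 0, 0, -1]
    - [-9, -28, 0, 0, -1]
    - [-6, -19, 0, 0, -1]
    - [-4, -12, 0, 0, -1]
    - [-1, -6, 3, 0, -1]
    - [0, 0, 2, 0, -1]
    - [0, 0, 0, 0, -1]
    - [0, 0, 0, 0, -1]
    - [0, 0, 0, 0, -1]
    - [0, 0, 0, 0, -1]

```text
t: 17.6
position: [0.4625, 0.2862, 0.1524]
tcp_rot: [-3.141, 0.001, -0.0]
wrist_force: [-1.0, 0.3, -2.3]
width: 0.626
finger_force: 42.5
```

```bash
python3 - <<'E'
from h import *
s=robot.get_obs(); print(s["t"],s["position"],s["width"],s["finger_force"],s["wrist_force"])
p=optics.capture("scene"); q=optics.capture("top")
print("cap",[(round(m["p"],2),at(p,m["xy"],.02)) for m in optics.mark_of("cap",p)[:2]])
print("jar",[(round(m["p"],2),at(p,m["xy"],.115)) for m in optics.mark_of("jar",p)[:2]])
for c in(p,q):print("pad",[(round(m["p"],2),at(c,m["xy"],.012)) for m in optics.mark_of("pad_top",c)[:2]])
cv2.imwrite("pics/c6.png",cv2.resize(p["image"][140:360,90:480,::-1],None,fx=2,fy=2))
E
```

```text
17.6 [0.46250542 0.28615672 0.15240949] 0.6263423619965681 42.45050311088562 [-0.97528949  0.2817142  -2.33843112]
cap [(0.92, array([ 0.541 , -0.1032,  0.02  ])), (0.9, array([ 0.5082, -0.2767,  0.02  ]))]
jar [(0.89, array([0.4598, 0.28  , 0.115 ])), (0.35, array([0.6016, 0.0158, 0.115 ]))]
pad [(0.95, array([0.4677, 0.2876, 0.012 ])), (0.59, array([0.2335, 0.3367, 0.012 ]))]
pad [(0.54, array([0.5674, 0.0277, 0.012 ]))]
```

View pics/c6.png

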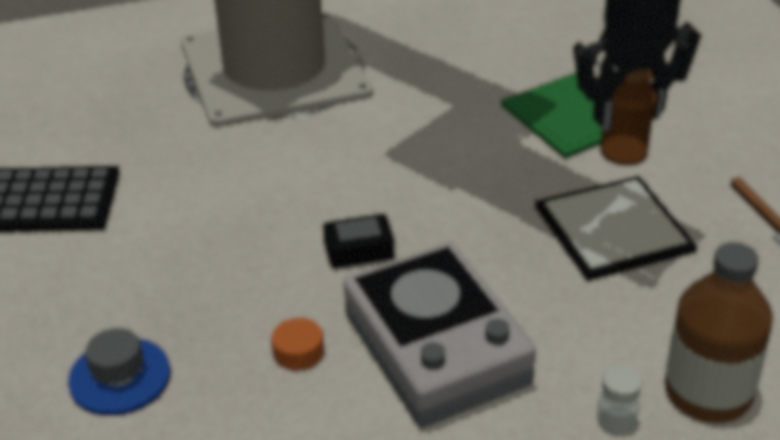

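The jar is held upright at crop (630,115), over the pad and about 10 cm above its face. The cap is on its post at (115,360) and the bystanders are where they were, so I hand in.

```bash
python3 -c "
from cell import robot
print(robot.close_job())"
```

```text
the job is handed in; nothing more can be done
None
```

The job is handed in at about 18 s on the robot's clock: the cap rests level over the stand's post, and the gripper still holds the open jar upright and still over the middle of the light pad, about 10 cm up; the hand-in returned no verdict.

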